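# Fit the pointer knob on the drawer latch and keep it pressed

### The arm

A 7-joint arm with a two-finger parallel gripper is mounted at the origin on the work surface. World frame = base frame: x ahead of the robot, y to its left, z up, the work surface at z = 0. Lengths are in m, angles in rad, forces in N, time in s.
With the tool pointing down it reaches from about 0.425 to 0.825 m from the base axis. Payload 3.6 kg.
Tool frame: the origin (TCP) lies on the centre line of the jaws, within the pads' length; the fingertips stand 17 mm ahead of it and the grasp point (between the pads) lies 2 mm behind it; z points along the fingers, y is the direction in which the jaws open and shut (so a half turn about z gives the same grasp; the last joint's range is limited). The gripper opens to 85 mm and grips with 20 to 120 N. Pads are 22 mm wide; open, the fingers measure 114 mm over their backs; the gripper's body (76 mm by 85 mm) begins 54 mm behind the grasp point. The pads swing forward as they close: fully open they stand 13 mm farther back than shut.
Start: joints at [-1.363, 0.615, -0.013, 1.423, 0.008, 1.103, -0.04], TCP at [0.151, 0.632, 0.248] pointing down, gripper open.
Joint ranges: [-3.12, 3.12], [-0.3, 2.06], [-1.34, 1.32], [0.26, 2.42], [-1.36, 4.5], [0.01, 1.98], [-2.84, 2.84]. Speed limits (rad/s): [2.79, 2.79, 3.14, 3.14, 3.14, 3.14, 3.14].

### API

Orientations are given as a 3x3 rotation matrix whose columns are the frame's x, y, z axes.
In Python, from bench import * gives the robot as it stands. The module is installed in compiled form; this text tells all that it offers.
- The arm moves only by the tool move_arm, never from a script. Its arguments are lists of equal length, an entry for each row: "hand": the finger opening in mm, from 0 to 85.4; "xyz": the shift along the tool's x, y, z each as a share of 0.5 m, from -1 to 1, a list of three; "angular": the turn, a rotation vector about the tool's x, y, z each as a share of 2 rad, from -1 to 1, a list of three. In form: {"hand": [hand, ...], "xyz": [[dx, dy, dz], ...], "angular": [[rx, ry, rz], ...]}. A call has 1 to 5 rows; each row is the pose to reach, as a shift and turn from the pose commanded when the call began, along the tool's axes at that moment; what a row does not reach only later rows make up. A row lasts 1/12 s, in which the tool goes at most 41.7 mm and 7.16 degrees, less where a joint would pass 70% of its speed; a pose out of reach is approached as far as the arm can. A call with a number of a shift or a turn outside -1 to 1 is refused whole. A call with a gripper value outside its range is refused whole. The fingers move at their own pace and stop on an object; "force" is the grip in N (left out, the last holds). Time passes only in rows, so rows that repeat a pose let the fingers close. It gives the time, the measured TCP pose, the force and the opening at its end, in the units of the state.
- get_state(): the state, without advancing time (a new reading comes with each control period).
- get_image(name): name is "scene" or "top"; returns a dict with "image" (420x560x3 uint8, blue, green, red), "fx", "fy", "cx", "cy" (pixels), "dist_coeffs" ([k1, k2, p1, p2, k3] as OpenCV has them; the pictures are not rectified), "world_to_cam" (4x4, takes a point from world to camera coordinates). Camera axes: x right, y up, looking along -z (the intrinsics and any distortion apply to the point x, -y, -z); pixel columns grow to the right and rows downward; lengths in m; the calibration is good to about 2 mm. A picture is of the moment at which its call begins. There is no depth.
- sign_off(): hands the job in, once; it reports no verdict.
The state is a dict: "time_s": time; "joint_positions": joint angles; "joint_vel": joint speeds; "joint_efforts": joint torques, N m; "tool_pos": TCP position; "orientation": TCP orientation; "wrist_force": force on the tool from outside, world axes, zero at the start; "wrist_torque": the same for the moment, N m; "opening": finger opening in m.
Only numpy, scipy, OpenCV 4.12 (cv2) and the standard library are available. Lean on these libraries where they do the work, as an engineer would, in place of code of your own. Each camera call takes 0.05 s, during which the arm holds its last target.

### The job

Lift the L-shaped beech corner block off the top of the little drawer cabinet, where it hems in the latch spindle, and set it down upright on a bare patch of the desk (do not drop it or knock it off). Then take the grey pointer knob, turn it so that its pointer is on the side of the spindle's flat, push it fully home on the spindle and press it down against the spring as far as it goes. Finish while still holding the knob pressed down, so that I can pull the drawer from my side, and leave everything else on the desk where it is.

Things in the scene. Friction and masses are not known exactly. Their poses are not given: they have to be found in the camera images.
- cabinet: Fixed dark wooden drawer cabinet, 150 (x) x 170 (y) x 90 mm high, its drawer front on its +x side (the drawer is not touched). Origin: centre of its underside, on the desk. Its flat top is 90 mm above the origin; the spindle stands up through the middle of the top, with a paper-thin steel washer (36 mm, nothing to bump into) that turns with it and is cut straight on the same side as the spindle's flat.
- spindle_tip (a point): Centre (on the axis) of the top of the upright brass D-shaft, 22 mm above the cabinet's top while not pressed. 14 mm diameter, one flat 3 mm from the axis over its whole height, top edge chamfered 1.5 mm. The x axis points squarely out through the flat, z is up. It turns about z only stiffly (0.08 N m, at most 1.2 rad either way from the cabinet's x) and sinks with the latch.
- latch (a joint): How far the spindle is pressed down into the cabinet, m: 0 = up (at rest), 0.006 = fully down on its stop. A spring pushes it back up: about 5 N to start it, 10 N at the stop.
- knob: Loose grey pointer knob standing on the desk, bore down, 43 mm high, 50 g. Round skirt, 44 mm diameter, 18 mm high, with a pointed nose at +x reaching 31 mm from the axis; on it a straight grip bar 40 mm long (x), 12 mm wide (y), 18 to 43 mm high. Origin: centre of the underside, on the bore's axis; x towards the pointer, z up.
- knob_bore (a point): Middle of the mouth of the knob's blind D-shaped bore (same point and axes as knob): 16 mm diameter, 14 mm deep, its flat 4 mm from the axis on the pointer (+x) side. It goes on only with the pointer over the spindle's flat to within about 9 degrees. Fully home, the spindle's top touches the bore's roof, 14 mm above this point.
- block: Loose L-shaped beech corner block, 32 mm high, 55 g, lying on the cabinet around the spindle; arms 20 mm thick, 80 mm long over the outer corner. Origin: level with the underside, in the inner corner, 11 mm from both inner faces (at the spindle at the start). One arm covers x -31 to 49, y -31 to -11 mm, the other x -31 to -11, y -31 to 49 mm; z is up.
- round_knob: Bystander: another grey knob, plain and round, 44 mm diameter, 37 mm high, with no pointer and no grip bar. Origin: centre of its underside. Leave it.
- magnifier: Bystander: magnifier lying flat; a steel ring 84 mm across and a handle along its -x to 142 mm from the ring's centre, 14 mm high. Origin: under the ring's centre.
- dish: Bystander: blue ceramic dish of puzzle edge pieces, 110 mm across, 32 mm high. Origin: centre of its underside.
- lantern: Bystander: tin lantern, 96 mm across, 175 mm high. Origin: centre of its underside.
There are look-alikes about, which are no part of the job. Of the things shaped like the block, the beech one is meant. Leave any turquoise look-alike of the knob alone.

How it is judged:
By the outcome, as a careful person would: the job done as asked, in the order asked, and still so for the second after the job is handed in, while the arm keeps its last pose, push and grip.
It also fails if it takes over 56 s, if anything falls off the work surface, if the arm or the gripper's body presses on something with over 40 N, if the wrist force passes 120 N, or if a joint passes its speed limit or range.

## Working session

There is one attempt and no reset: what is moved stays moved. The work goes in short steps, Python scripts to look and compute and a tool call to move; the robot and the scene stay as the last step left them, time stands still between calls to the robot, and variables do not carry over. Pictures are saved under pics/ and viewed, and the job is handed in when it is done.

Besides the shell and the picture viewer there is one more tool, called after "Request:" as name(argument=value, ...), one argument or row to a line, values as JSON. move_arm: Moves the arm, as the interface text tells. Shift numbers are shares of 0.5 m and turn numbers shares of 2 rad, none past 1 either way. Its arguments: {"type":"object","properties":{"hand":{"type":"array"},"xyz":{"type":"array"},"angular":{"type":"array"},"force":{"type":"number"}},"required":["hand","xyz","angular"]}

```bash
mkdir -p pics
python3 - <<'E'
from bench import *
import cv2
s=get_state()
for k,v in s.items(): print(k,v)
for n in("scene","top"):
    d=get_image(n); cv2.imwrite(f"pics/{n}0.png",d["image"])
    print(n,d["fx"],d["fy"],d["cx"],d["cy"],d["dist_coeffs"]); print(d["world_to_cam"])
E
```

```text
time_s 0.0
joint_positions [-1.36250686  0.61591475 -0.01264115  1.42490368  0.00806931  1.10340828
 -0.04042586]
joint_vel [ 4.69418253e-04 -5.75470176e-04  1.26026756e-03 -1.42181571e-04
  4.96941148e-04 -8.02819745e-05  1.88219864e-03]
joint_efforts [-6.29815222e-04 -4.69226718e+01  2.59141847e-01 -1.71032900e+01
  1.00263252e-02  9.77953139e-03  1.30428771e-05]
tool_pos [0.15101603 0.63146753 0.24713933]
orientation [[-9.72574290e-01  2.32591668e-01 -6.05000098e-04]
 [ 2.32592455e-01  9.72571043e-01 -2.51331420e-03]
 [ 3.82963407e-06 -2.58510323e-03 -9.99996659e-01]]
wrist_force [-0.08302079 -0.41710578 -0.33808692]
wrist_torque [-0.00467506 -0.06867075 -0.05465636]
opening 0.0855028848827816
scene 492.4337323210707 492.4337323210707 278.7446184999753 206.80801648162014 [-0.09675491  0.          0.          0.          0.        ]
[[-0.1067202   0.99428606 -0.00245668 -0.02237733]
 [-0.63324363 -0.06606295  0.77112787  0.29935732]
 [ 0.76655939  0.0838506   0.63667556 -1.75091233]
 [ 0.          0.          0.          1.        ]]
top 516.2675027290665 516.2675027290665 278.1591248956603 210.72833204793287 [0.0547304 0.        0.        0.        0.       ]
[[ 0.00942968 -0.9997943   0.01795667  0.04690627]
 [ 0.995384    0.01110022  0.09532827 -0.55029225]
 [-0.09550798  0.01697486  0.99528392 -1.18767615]
 [ 0.          0.          0.          1.        ]]
```

View pics/scene0.png

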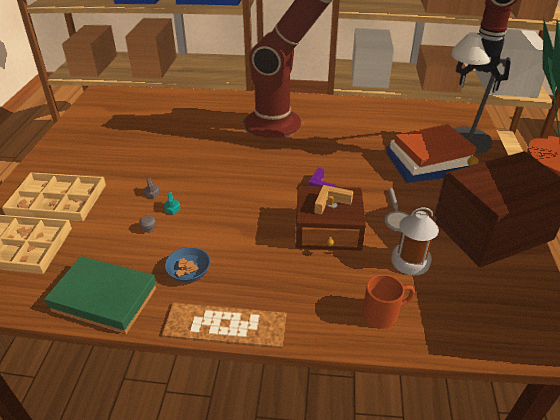

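View pics/top0.png

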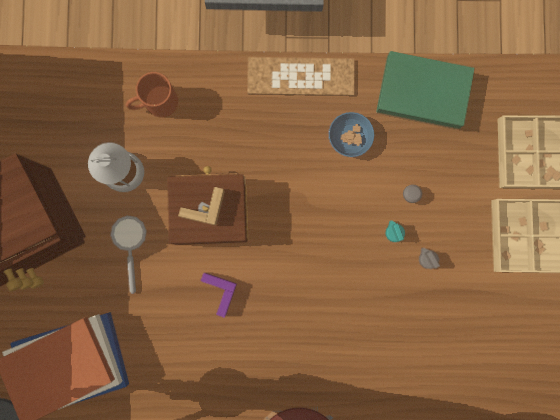

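The top view has +x up and +y to the left. The cabinet is at about (207,210), with the beech L on it at about (205,208). The purple L is a look-alike on the desk at (220,293). The grey pointer knob is near (430,259), the turquoise one at (395,232) and the round knob at (412,194). I'll zoom in on these.

```bash
cat > h.py <<'E'
from bench import *
import cv2, numpy as np
def cam(d):
    K=np.array([[d["fx"],0,d["cx"]],[0,d["fy"],d["cy"]],[0,0,1.]]);D=np.array(d["dist_coeffs"],float);T=np.array(d["world_to_cam"]);return K,D,T
def ray(d,uv):
    K,D,T=cam(d);p=cv2.undistortPoints(np.array(uv,float).reshape(-1,1,2),K,D).reshape(-1,2)
    r=np.c_[p[:,0],-p[:,1],-np.ones(len(p))]@T[:3,:3]
    return -T[:3,:3].T@T[:3,3], r
def onz(d,uv,z):
    o,r=ray(d,uv); z=np.broadcast_to(z,len(r)); return o+r*((z-o[2])/r[:,2])[:,None]
def proj(d,P):
    K,D,T=cam(d);q=np.atleast_2d(P)@T[:3,:3].T+T[:3,3];q=q*[1,-1,-1]
    return cv2.projectPoints(q.reshape(-1,1,3),np.zeros(3),np.zeros(3),K,D)[0].reshape(-1,2)
def crop(im,x,y,w,h,k,f): cv2.imwrite(f,cv2.resize(im[y:y+h,x:x+w],None,fx=k,fy=k,interpolation=cv2.INTER_CUBIC))
E
python3 - <<'E'
from h import *
d=cv2.imread("pics/top0.png");crop(d,160,160,95,95,6,"pics/t1.png");crop(d,380,175,70,100,6,"pics/t2.png")
d=cv2.imread("pics/scene0.png");crop(d,285,165,100,100,6,"pics/s1.png");crop(d,125,165,70,80,7,"pics/s2.png")
E
```

```text
(no output)
```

View pics/t1.png

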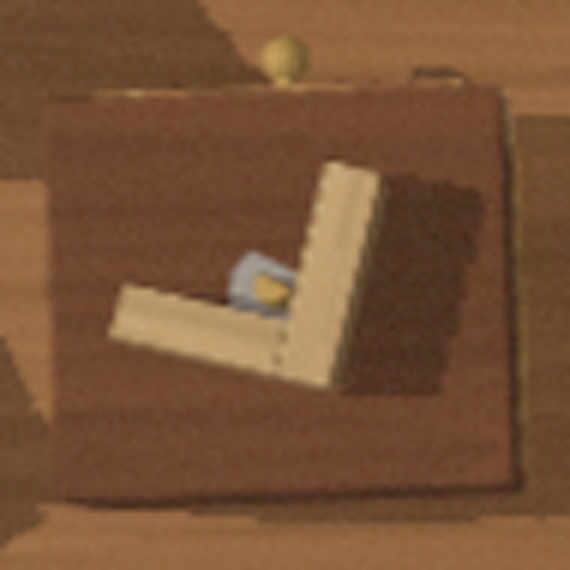

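View pics/t2.png

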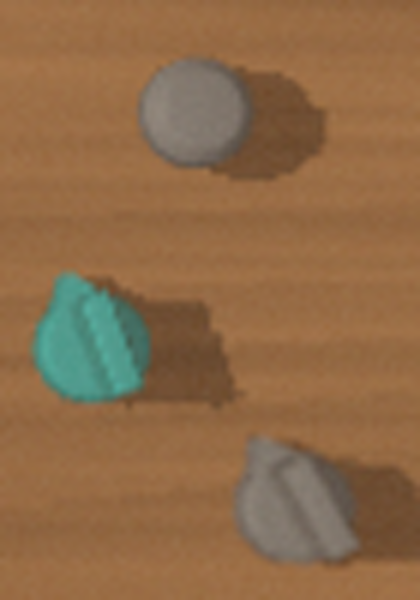

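View pics/s1.png

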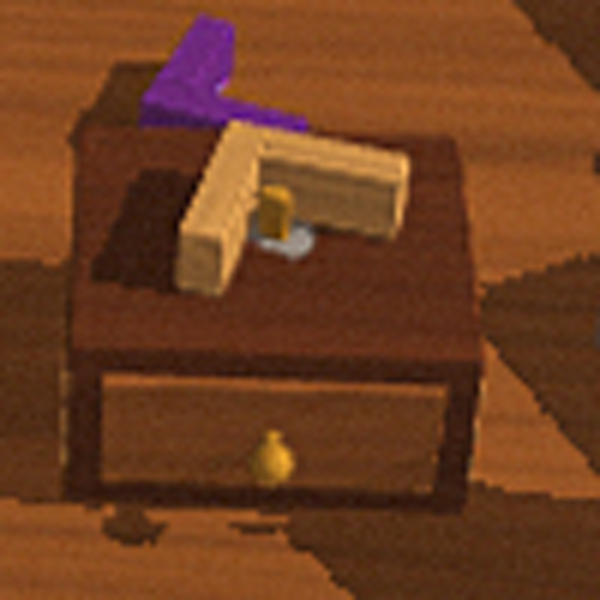

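View pics/s2.png

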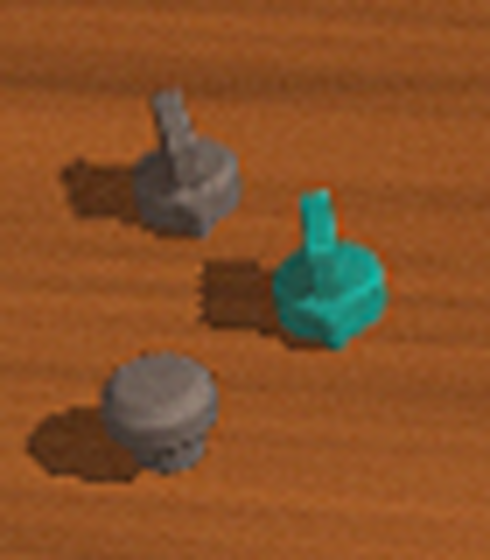

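Run:
```python
from h import *
d=get_image("top"); im=d["image"]; cv2.imwrite("pics/top1.png",im)
crop(im,412,240,34,34,17,"pics/t3.png")
hsv=cv2.cvtColor(im,cv2.COLOR_BGR2HSV)
uv=np.array([[330,163],[380,175],[333,386],[127,285],[110,335],[292,320]])/6+160-0.4
P=onz(d,uv,.122); print(P.round(4))
print("lens",np.linalg.norm(P[1]-P[2]),np.linalg.norm(P[4]-P[2]),np.linalg.norm(P[0]-P[1]))
c=np.array([[50,100],[497,88],[520,487],[62,500]])/6+160-.4
Q=onz(d,c,.09);print(Q.round(4),Q.mean(0)); print(np.linalg.norm(np.diff(Q,axis=0),axis=1))
sp=onz(d,np.array([[270,290]])/6+160-.4,.112);print("spindle",sp)
```

```text
[[0.5912 0.1924 0.122 ]
 [0.587  0.1743 0.122 ]
 [0.5105 0.1896 0.122 ]
 [0.5461 0.264  0.122 ]
 [0.528  0.2696 0.122 ]
 [0.5341 0.2048 0.122 ]]
lens 0.0780354806383529 0.08184411330984903 0.01854725704997988
[[0.6179 0.2997 0.09  ]
 [0.6247 0.1344 0.09  ]
 [0.4762 0.1235 0.09  ]
 [0.4698 0.291  0.09  ]] [0.54714798 0.21213752 0.09      ]
[0.16548728 0.14891199 0.16755447]
spindle [[0.54583984 0.21418111 0.112     ]]
```

View pics/t3.png

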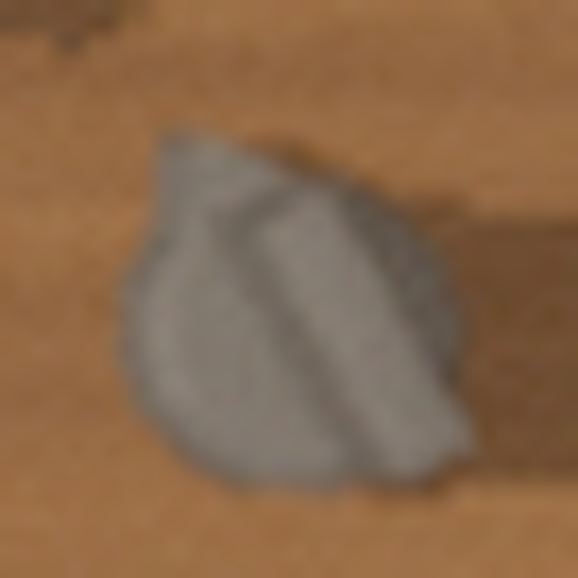

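The block's origin works out at (0.547, 0.214), which agrees with the cabinet centre. Its yaw is about -12° and its arms measure 78 and 82 mm, close to the stated 80. Next I'll fix the knob pose and write a helper that computes each move.

```bash
cat >> h.py <<'E'
from scipy.spatial.transform import Rotation as Ro
def plan(pos,yaw_y):
    """shares to reach TCP pos with the tool straight down and tool y at yaw_y deg"""
    s=get_state();R=np.array(s["orientation"]);p=np.array(s["tool_pos"])
    a=np.deg2rad(yaw_y);y=np.array([np.cos(a),np.sin(a),0]);z=np.array([0,0,-1.]);G=np.c_[np.cross(y,z),y,z]
    d=R.T@(np.array(pos)-p);w=Ro.from_matrix(R.T@G).as_rotvec()
    print("t",s["time_s"],"pos",p.round(4),"yaw_y",np.rad2deg(np.arctan2(R[1,1],R[0,1])).round(1),"F",np.round(s["wrist_force"],1),"open",round(s["opening"],4))
    print("xyz",(d/.5).round(4).tolist(),"ang",(w/2).round(4).tolist(),"rows",round(max(np.linalg.norm(d)/.0417,np.rad2deg(np.linalg.norm(w))/7.16),1))
E
python3 - <<'E'
from h import *
plan([.5703,.1873,.23],78.2)
d=get_image("top");
f=lambda u:np.array(u)/17+[412,240]-.47
B=onz(d,f([[268,222],[325,180],[472,448],[415,478]]),.043);print(B.round(4),B.mean(0).round(4))
v=(B[0]+B[1]-B[2]-B[3])/2;print(np.linalg.norm(v),np.rad2deg(np.arctan2(v[1],v[0])), np.linalg.norm(B[0]-B[1]))
n=onz(d,f([[170,138]]),.012);print("nose",n, np.linalg.norm(n[0,:2]-B.mean(0)[:2]),np.rad2deg(np.arctan2(*(n[0]-B.mean(0))[[1,0]])))
E
```

```text
t 0.15 pos [0.1511 0.6316 0.2474] yaw_y 76.5 F [-0.5 -0.2 -0.8] open 0.0856
xyz [-1.0222, -0.6692, 0.0361] ang [-0.001, -0.0, -0.0144] rows 14.7
[[ 0.4552 -0.2911  0.043 ]
 [ 0.461  -0.2989  0.043 ]
 [ 0.4252 -0.3179  0.043 ]
 [ 0.4211 -0.3101  0.043 ]] [ 0.4406 -0.3045  0.043 ]
0.03979986886503659 28.506175687714684 0.009698237163972636
nose [[ 0.46726404 -0.28727636  0.012     ]] 0.03173041754812978 32.93035605732691
```

Request:
move_arm(
  hand=[46,46,46,46,46],
  xyz=[
    [-0.999,-0.655,0.035],
    [-0.999,-0.655,0.035],
    [-0.999,-0.655,0.035],
    [-0.999,-0.655,0.035],
    [-0.999,-0.655,0.035],
  ],
  angular=[
    [0,0,-0.0144],
    [0,0,-0.0144],
    [0,0,-0.0144],
    [0,0,-0.0144],
    [0,0,-0.0144],
  ],
)

```text
time_s: 0.62
tool_pos: [0.295, 0.4789, 0.242]
orientation: [[-0.979, 0.204, 0.0], [0.204, 0.979, -0.0], [-0.0, -0.0, -1.0]]
wrist_force: [0.3, 1.1, -1.1]
opening: 0.046
```

```bash
python3 -c "
from h import *
plan([.5703,.1873,.23],78.2)"
```

```text
t 0.6167 pos [0.295  0.4789 0.242 ] yaw_y 78.2 F [ 0.3  1.1 -1.1] open 0.046
xyz [-0.658, -0.4585, 0.0243] ang [-0.0002, 0.0001, 0.0002] rows 9.6
```

Request:
move_arm(
  hand=[46,46,46,46,46],
  xyz=[
    [-0.658,-0.4585,0.024],
    [-0.658,-0.4585,0.024],
    [-0.658,-0.4585,0.024],
    [-0.658,-0.4585,0.024],
    [-0.658,-0.4585,0.024],
  ],
  angular=[
    [0,0,0],
    [0,0,0],
    [0,0,0],
    [0,0,0],
    [0,0,0],
  ],
)

```text
time_s: 1.03
tool_pos: [0.4379, 0.3274, 0.236]
orientation: [[-0.979, 0.204, -0.0], [0.204, 0.979, 0.0], [0.0, 0.0, -1.0]]
wrist_force: [0.7, 0.2, 0.6]
opening: 0.046
```

```bash
python3 -c "
from h import *
plan([.5703,.1873,.23],78.2)"
```

```text
t 1.0333 pos [0.4379 0.3274 0.236 ] yaw_y 78.2 F [0.7 0.2 0.6] open 0.046
xyz [-0.3165, -0.2202, 0.0119] ang [0.0, -0.0, 0.0001] rows 4.6
```

Request:
move_arm(
  hand=[44,44,44,44,44],
  xyz=[
    [-0.3165,-0.22,0.012],
    [-0.3165,-0.22,0.012],
    [-0.3165,-0.22,0.012],
    [-0.3165,-0.22,0.012],
    [-0.3165,-0.22,0.012],
  ],
  angular=[
    [0,0,0],
    [0,0,0],
    [0,0,0],
    [0,0,0],
    [0,0,0],
  ],
)

```text
time_s: 1.45
tool_pos: [0.5723, 0.1836, 0.2297]
orientation: [[-0.978, 0.21, 0.002], [0.21, 0.978, -0.003], [-0.002, -0.003, -1.0]]
wrist_force: [-0.3, -0.3, -0.0]
opening: 0.044
```

```bash
python3 -c "
from h import *
plan([.5703,.1873,.145],78.2)
d=get_image('top');crop(d['image'],150,150,110,110,5,'pics/t4.png')
d=get_image('scene');crop(d['image'],275,135,110,110,5,'pics/s4.png')
"
```

```text
t 1.45 pos [0.5723 0.1836 0.2297] yaw_y 77.9 F [-0.3 -0.3 -0. ] open 0.044
xyz [0.0059, 0.0069, 0.1694] ang [-0.0014, 0.0011, -0.0029] rows 2.0
```

View pics/s4.png

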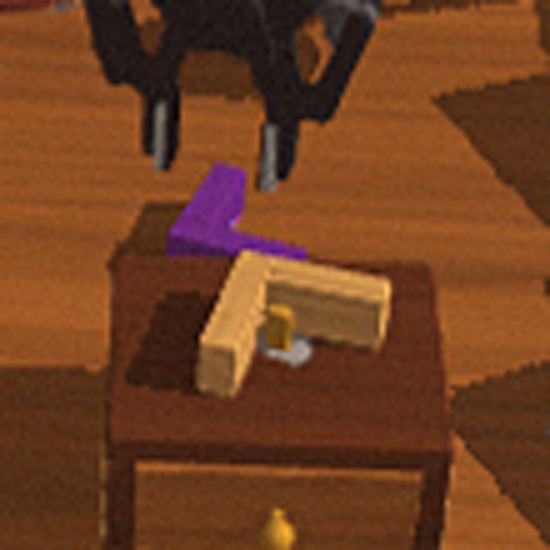

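The open jaws stand above the block, clear of it. I'll re-read the settled pose before descending.

```bash
python3 -c "
from h import *
plan([.5703,.1873,.145],78.2)
"
```

```text
t 1.55 pos [0.5731 0.1816 0.2294] yaw_y 77.6 F [-0.1 -0.2 -0.2] open 0.0441
xyz [0.0085, 0.0107, 0.1687] ang [-0.0022, 0.0016, -0.0057] rows 2.0
```

View pics/t4.png

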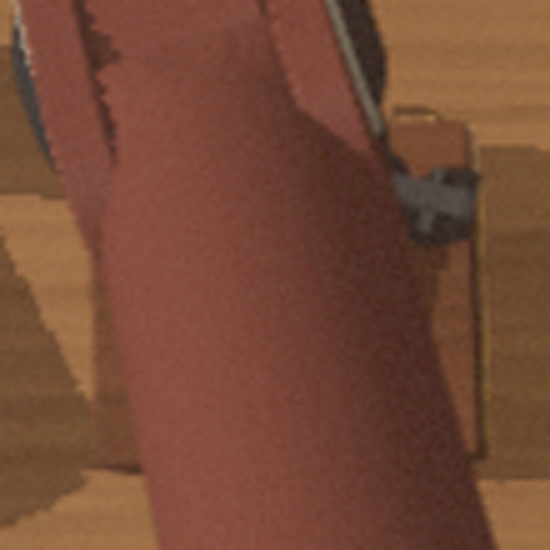

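Request:
move_arm(
  hand=[44,44,44],
  xyz=[
    [0,0,0],
    [0,0,0],
    [0,0,0],
  ],
  angular=[
    [0,0,0],
    [0,0,0],
    [0,0,0],
  ],
)

```text
time_s: 1.8
tool_pos: [0.568, 0.1913, 0.2299]
orientation: [[-0.98, 0.201, -0.001], [0.201, 0.98, 0.001], [0.001, 0.001, -1.0]]
wrist_force: [0.3, 0.7, 0.6]
opening: 0.0439
```

```bash
python3 -c "
from h import *
plan([.5703,.1873,.145],78.2)
"
```

```text
t 1.8 pos [0.568  0.1913 0.2299] yaw_y 78.4 F [0.3 0.7 0.6] open 0.0439
xyz [-0.0062, -0.0071, 0.1699] ang [0.0005, -0.0007, 0.0018] rows 2.0
```

The arm is still ringing slightly around the commanded pose, (0.5703, 0.1873, 0.23). I'll plan from commanded values and descend with settling rows.

Request:
move_arm(
  hand=[44,44,44,44,44],
  xyz=[
    [0,0,0.05],
    [0,0,0.1],
    [0,0,0.15],
    [0,0,0.17],
    [0,0,0.17],
  ],
  angular=[
    [0,0,0],
    [0,0,0],
    [0,0,0],
    [0,0,0],
    [0,0,0],
  ],
)

```text
time_s: 2.22
tool_pos: [0.5668, 0.19, 0.1425]
orientation: [[-0.979, 0.202, -0.006], [0.202, 0.979, -0.001], [0.006, -0.003, -1.0]]
wrist_force: [-0.6, 0.4, -0.3]
opening: 0.0443
```

```bash
python3 -c "
from h import *
plan([.5703,.1873,.145],78.2)
d=get_image('scene');crop(d['image'],275,135,110,110,5,'pics/s5.png')
"
```

```text
t 2.2167 pos [0.5668 0.19   0.1425] yaw_y 78.4 F [-0.6  0.4 -0.3] open 0.0443
xyz [-0.008, -0.0039, -0.005] ang [-0.0013, -0.0028, 0.0013] rows 0.1
```

View pics/s5.png

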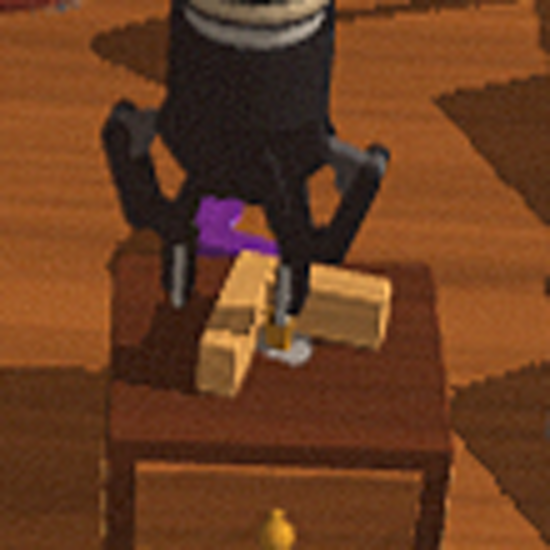

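```bash
python3 -c "
from h import *
d=get_image('scene')
s=get_state();p=np.array(s['tool_pos']);R=np.array(s['orientation']);print(p)
for sg in(1,-1):
  q=p+R@[0,sg*.022,.017];print((proj(d,q)-[275,135])*5,q)
  q=p+R@[0,sg*.022,.008];print((proj(d,q)-[275,135])*5,q)
"
```

```text
[0.56943797 0.19015575 0.14570579]
[[275.69829238 315.9877776 ]] [0.57391927 0.21170825 0.12872321]
[[276.85471617 301.61615007]] [0.5739121  0.21170246 0.13772321]
[[189.27423191 299.25709413]] [0.56498379 0.16862512 0.12868838]
[[190.01625724 284.92340283]] [0.56497661 0.16861933 0.13768838]
```

Request:
move_arm(
  hand=[44,44,44,44,44],
  xyz=[
    [0,0,0.02],
    [0,0,0.04],
    [0,0,0.06],
    [0,0,0.064],
    [0,0,0.064],
  ],
  angular=[
    [0,0,0],
    [0,0,0],
    [0,0,0],
    [0,0,0],
    [0,0,0],
  ],
)

```text
time_s: 2.73
tool_pos: [0.5685, 0.1887, 0.1118]
orientation: [[-0.979, 0.205, -0.002], [0.205, 0.979, -0.001], [0.002, -0.001, -1.0]]
wrist_force: [0.5, 0.1, -0.1]
opening: 0.0438
```

Request:
move_arm(
  hand=[44,10,10,10,10],
  xyz=[
    [0,0,0],
    [0,0,0],
    [0,0,0],
    [0,0,0],
    [0,0,0],
  ],
  angular=[
    [0,0,0],
    [0,0,0],
    [0,0,0],
    [0,0,0],
    [0,0,0],
  ],
  force=40,
)

```text
time_s: 3.15
tool_pos: [0.5698, 0.1892, 0.1135]
orientation: [[-0.979, 0.204, 0.001], [0.204, 0.979, 0.0], [-0.001, 0.001, -1.0]]
wrist_force: [0.1, -0.4, 3.0]
opening: 0.0191
```

```bash
python3 -c "
from h import *
plan([.5703,.1873,.113],78.2)
d=get_image('scene');crop(d['image'],275,135,110,110,5,'pics/s6.png')
"
```

```text
t 3.15 pos [0.5698 0.1892 0.1135] yaw_y 78.2 F [ 0.1 -0.4  3. ] open 0.0191
xyz [-0.0018, -0.0035, 0.0011] ang [0.0003, 0.0006, 0.0] rows 0.0
```

View pics/s6.png

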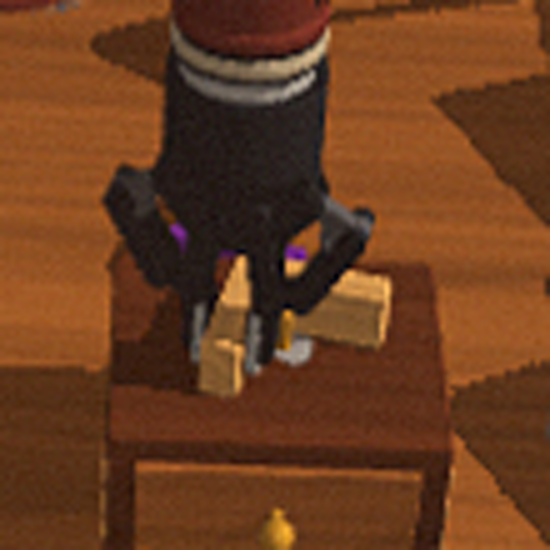

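The block's arm is gripped, with an opening of 19 mm against 20 expected. Now I'll lift.

Request:
move_arm(
  hand=[10,10,10,10,10],
  xyz=[
    [0,0,-0.03],
    [0,0,-0.08],
    [0,0,-0.14],
    [0,0,-0.2],
    [0,0,-0.22],
  ],
  angular=[
    [0,0,0],
    [0,0,0],
    [0,0,0],
    [0,0,0],
    [0,0,0],
  ],
)

```text
time_s: 3.62
tool_pos: [0.5713, 0.1897, 0.2275]
orientation: [[-0.979, 0.205, 0.007], [0.205, 0.979, 0.003], [-0.007, 0.004, -1.0]]
wrist_force: [0.0, 1.3, 0.3]
opening: 0.0191
```

```bash
python3 -c "
from h import *
plan([.555,.0,.18],78.2)
d=get_image('scene');crop(d['image'],275,105,110,110,5,'pics/s7.png')
"
```

```text
t 3.6167 pos [0.5713 0.1897 0.2275] yaw_y 78.2 F [0.  1.3 0.3] open 0.0191
xyz [-0.045, -0.3785, 0.0938] ang [0.002, 0.0034, -0.0] rows 4.7
```

View pics/s7.png

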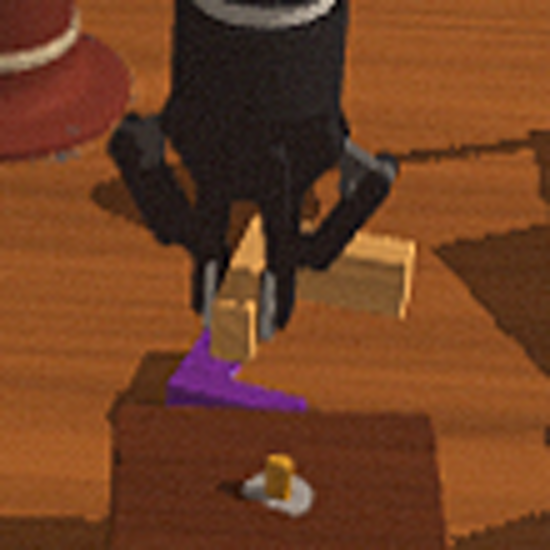

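The block is clear of the spindle and held level. I'll carry it sideways to the bare patch near (0.555, 0).

Request:
move_arm(
  hand=[10,10,10,10,10],
  xyz=[
    [-0.008,-0.06,0],
    [-0.017,-0.14,0],
    [-0.027,-0.22,0],
    [-0.037,-0.3,0],
    [-0.046,-0.372,0],
  ],
  angular=[
    [0,0,0],
    [0,0,0],
    [0,0,0],
    [0,0,0],
    [0,0,0],
  ],
)

```text
time_s: 4.08
tool_pos: [0.5522, -0.0005, 0.2213]
orientation: [[-0.979, 0.205, -0.003], [0.205, 0.979, -0.001], [0.003, -0.002, -1.0]]
wrist_force: [0.5, 0.1, -1.0]
opening: 0.0193
```

Request:
move_arm(
  hand=[10,10,10,10,10],
  xyz=[
    [0,0,0.05],
    [0,0,0.12],
    [0,0,0.2],
    [0,0,0.27],
    [0,0,0.32],
  ],
  angular=[
    [0,0,0],
    [0,0,0],
    [0,0,0],
    [0,0,0],
    [0,0,0],
  ],
)

```text
time_s: 4.5
tool_pos: [0.5507, 0.0022, 0.0586]
orientation: [[-0.979, 0.205, -0.007], [0.205, 0.979, -0.0], [0.007, -0.002, -1.0]]
wrist_force: [0.6, -1.0, 0.1]
opening: 0.0193
```

Request:
move_arm(
  hand=[10,10,10],
  xyz=[
    [0,0,0.02],
    [0,0,0.04],
    [0,0,0.04],
  ],
  angular=[
    [0,0,0],
    [0,0,0],
    [0,0,0],
  ],
)

```text
time_s: 4.75
tool_pos: [0.5527, 0.0023, 0.0412]
orientation: [[-0.979, 0.204, -0.003], [0.204, 0.979, -0.0], [0.003, -0.001, -1.0]]
wrist_force: [-1.2, 0.3, -1.0]
opening: 0.0194
```

```bash
python3 -c "
from h import *
plan([.555,.0,.0245],78.2)
d=get_image('scene');crop(d['image'],175,105,140,110,5,'pics/s8.png')
d=get_image('top');crop(d['image'],190,105,190,150,4,'pics/t8.png')
"
```

```text
t 4.75 pos [0.5527 0.0023 0.0412] yaw_y 78.2 F [-1.2  0.3 -1. ] open 0.0194
xyz [-0.0056, -0.0035, 0.0335] ang [-0.0004, -0.0016, 0.0] rows 0.4
```

View pics/s8.png

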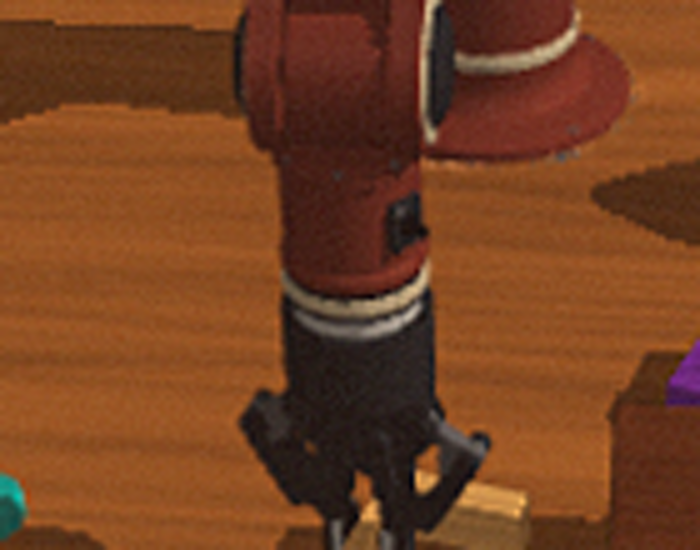

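View pics/t8.png

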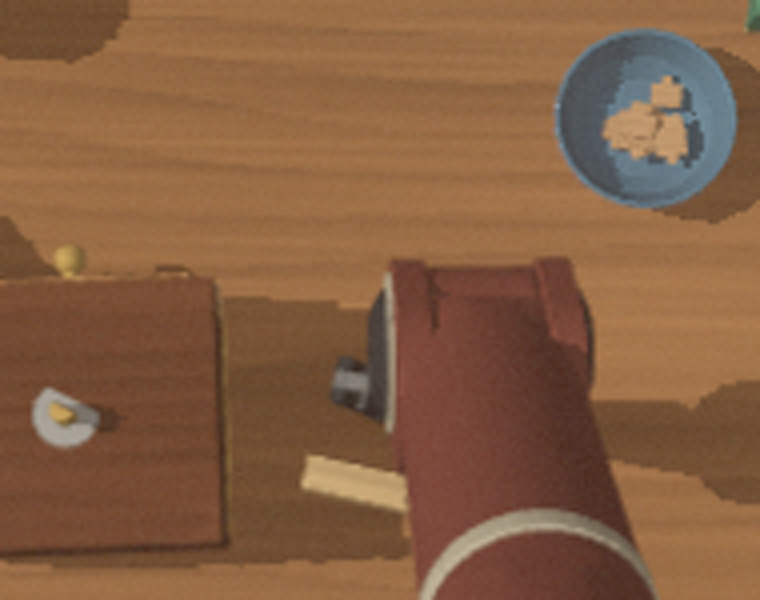

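The block is 2 cm above bare desk. The washer is now visible, with its cut facing up and to the right. I'll lower gently.

Request:
move_arm(
  hand=[10,10,10,10,10],
  xyz=[
    [0,0,0.015],
    [0,0,0.028],
    [0,0,0.034],
    [0,0,0.039],
    [0,0,0.039],
  ],
  angular=[
    [0,0,0],
    [0,0,0],
    [0,0,0],
    [0,0,0],
    [0,0,0],
  ],
)

```text
time_s: 5.27
tool_pos: [0.5539, 0.0023, 0.0236]
orientation: [[-0.979, 0.204, 0.0], [0.204, 0.979, -0.0], [-0.0, -0.0, -1.0]]
wrist_force: [0.5, -0.5, -1.3]
opening: 0.0191
```

Request:
move_arm(
  hand=[10,10],
  xyz=[
    [0,0,0],
    [0,0,0.002],
  ],
  angular=[
    [0,0,0],
    [0,0,0],
  ],
)

```text
time_s: 5.43
tool_pos: [0.554, 0.0023, 0.0235]
orientation: [[-0.979, 0.205, 0.0], [0.205, 0.979, 0.0], [-0.0, 0.0, -1.0]]
wrist_force: [-3.3, 0.5, 16.0]
opening: 0.0195
```

Contact with the desk is felt at the expected height. I'll release and retreat.

Request:
move_arm(
  hand=[28,44,44,44,44],
  xyz=[
    [0,0,-0.001],
    [0,0,-0.002],
    [0,0,-0.002],
    [0,0,-0.002],
    [0,0,-0.002],
  ],
  angular=[
    [0,0,0],
    [0,0,0],
    [0,0,0],
    [0,0,0],
    [0,0,0],
  ],
)

```text
time_s: 5.85
tool_pos: [0.5537, 0.0023, 0.0234]
orientation: [[-0.979, 0.204, -0.0], [0.204, 0.979, -0.0], [0.0, -0.0, -1.0]]
wrist_force: [0.2, 0.1, 0.0]
opening: 0.0445
```

Request:
move_arm(
  hand=[44,44,44,44,44],
  xyz=[
    [0,0,-0.03],
    [0,0,-0.08],
    [0,0,-0.15],
    [0,0,-0.23],
    [0,0,-0.28],
  ],
  angular=[
    [0,0,0],
    [0,0,0],
    [0,0,0],
    [0,0,0],
    [0,0,0],
  ],
)

```text
time_s: 6.27
tool_pos: [0.555, 0.0023, 0.1668]
orientation: [[-0.979, 0.205, 0.004], [0.205, 0.979, 0.0], [-0.004, 0.001, -1.0]]
wrist_force: [1.3, 0.1, 1.3]
opening: 0.044
```

```bash
python3 -c "
from h import *
plan([.44,-.304,.16],120)
d=get_image('scene');im=d['image'];cv2.imwrite('pics/scene9.png',im);crop(im,305,185,50,40,14,'pics/s9.png')
d=get_image('top');im=d['image'];cv2.imwrite('pics/top9.png',im);crop(im,190,185,36,36,16,'pics/t9.png')
"
```

```text
t 6.2667 pos [0.555  0.0023 0.1668] yaw_y 78.2 F [1.3 0.1 1.3] open 0.044
xyz [0.0998, -0.6467, 0.0126] ang [-0.0003, 0.0021, -0.3648] rows 7.8
```

View pics/t9.png

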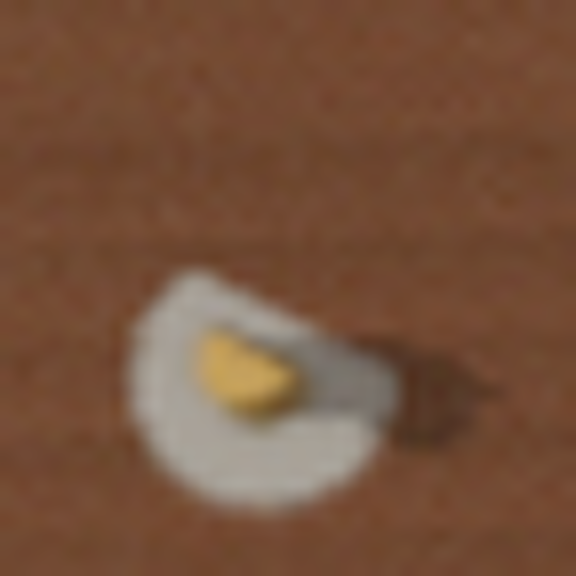

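View pics/scene9.png

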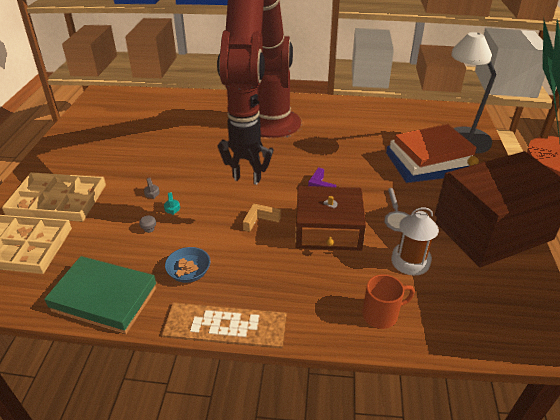

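View pics/s9.png

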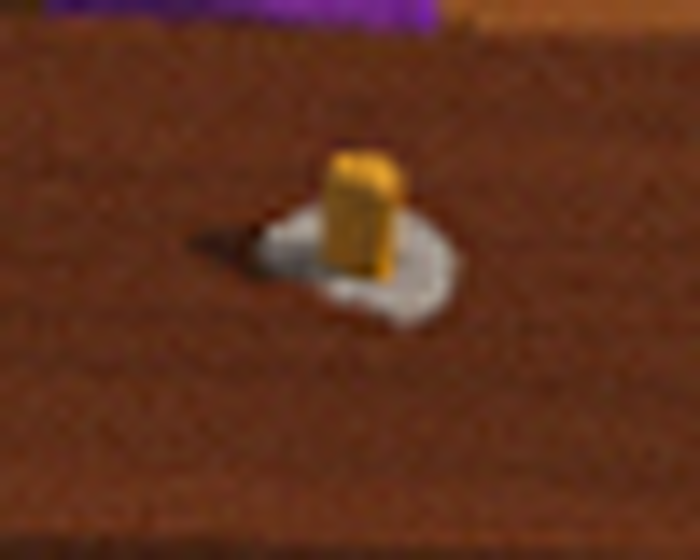

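The block stands on the bare desk at about (262,217) in the scene view. The washer in the top view runs from its cut's upper-left end, near crop (195,270), to the lower right, near (395,370). I'll fit its circle and chord on z = 0.09, and the spindle top on z = 0.112.

```bash
cat > w.py <<'E'
from h import *
from scipy.optimize import least_squares
f=lambda u:np.array(u)/16+[190,185]-.47
d=get_image("top")
arc=[[134,350],[130,385],[150,440],[175,475],[215,500],[260,508],[310,497],[350,470],[380,435],[398,390],[160,295]]
A=onz(d,f(arc),.09)
r=least_squares(lambda p:np.hypot(A[:,0]-p[0],A[:,1]-p[1])-p[2],[.547,.213,.018]);print(r.x,(r.fun*1e3).round(2))
r2=least_squares(lambda p:np.hypot(A[:,0]-p[0],A[:,1]-p[1])-.018,[.547,.213]);print(r2.x,(r2.fun*1e3).round(2))
L=onz(d,f([[200,272],[240,293],[280,315],[320,338],[360,355],[388,368]]),.09)
c=L[:,:2].mean(0);u=np.linalg.svd(L[:,:2]-c)[2][0];n=np.array([-u[1],u[0]]);n*=np.sign(n@(c-r2.x))
print("chord normal deg",np.rad2deg(np.arctan2(n[1],n[0])),"dist",n@(c-r2.x))
# spindle top face: flat edge and back
S=onz(d,f([[205,332],[292,372]]),.112);u=S[1]-S[0];print(S[:,:2],np.hypot(*u[:2]),"flat normal",np.rad2deg(np.arctan2(u[1],u[0]))+90)
e=get_image("scene")
g=lambda u:np.array(u)/14+[305,185]-.46
# washer in scene
A2=onz(e,g([[455,265],[445,235],[420,215],[440,300],[415,322],[265,245]]),.09)
r3=least_squares(lambda p:np.hypot(A2[:,0]-p[0],A2[:,1]-p[1])-.018,[.547,.213]);print("scene",r3.x,(r3.fun*1e3).round(2))
L=onz(e,g([[405,325],[330,295]]),.09);u=L[1]-L[0];print("scene chord normal",np.rad2deg(np.arctan2(u[1],u[0]))+90)
# spindle top
print("scene spindle top",onz(e,g([[365,168]]),.112))
E
python3 w.py
```

```text
[0.5479989  0.21383163 0.0183219 ] [-0.05  0.16 -0.31  0.1   0.26  0.19 -0.1  -0.41 -0.13  0.37 -0.07]
[0.54766537 0.21395281] [ 0.21  0.33 -0.26  0.09  0.22  0.18 -0.04 -0.25  0.15  0.79  0.36]
chord normal deg -26.703521052402976 dist 0.008871732608316803
[[0.55158857 0.21920485]
 [0.5462533  0.20729915]] 0.013046480599831819 flat normal -24.138461443945346
scene [0.54598571 0.2137253 ] [-0.66  0.19  0.55 -0.65  0.97 -0.21]
scene chord normal -27.463599139105483
scene spindle top [[0.54589464 0.21322536 0.112     ]]
```

```bash
python3 -c "
from h import *
s=get_state();print(s['joint_positions'].round(3),s['tool_pos'],s['time_s'])"
```

```text
[-0.059  0.565  0.024  1.809 -0.018  0.767  1.339] [0.55374119 0.00230449 0.16387343] 6.4667
```

The spindle is at about (0.547, 0.2137) with its flat facing about -26.5°, and both views agree. Now I'll go to the knob with tool y at -60.5°, which keeps joint 7 within range at both ends.

```bash
python3 -c "
from h import *
plan([.44,-.304,.16],8);plan([.44,-.304,.16],-60.5)"
```

```text
t 6.4667 pos [0.5537 0.0023 0.1639] yaw_y 78.2 F [-0.2  0.1 -0.5] open 0.0442
xyz [0.0974, -0.6462, 0.0075] ang [0.0003, 0.0003, 0.6126] rows 9.8
t 6.4667 pos [0.5537 0.0023 0.1639] yaw_y 78.2 F [-0.2  0.1 -0.5] open 0.0442
xyz [0.0974, -0.6462, 0.0075] ang [0.0006, 0.0001, 1.2104] rows 19.4
```

Request:
move_arm(
  hand=[36,36,36,36,36],
  xyz=[
    [0.009,-0.06,0],
    [0.019,-0.13,0.001],
    [0.03,-0.2,0.002],
    [0.041,-0.27,0.003],
    [0.051,-0.34,0.004],
  ],
  angular=[
    [0,0,0.06],
    [0,0,0.12],
    [0,0,0.18],
    [0,0,0.24],
    [0,0,0.3],
  ],
)

```text
time_s: 6.88
tool_pos: [0.4919, -0.1598, 0.1595]
orientation: [[-0.688, 0.725, -0.004], [0.725, 0.688, 0.001], [0.004, -0.003, -1.0]]
wrist_force: [-0.7, -0.2, -0.4]
opening: 0.0358
```

```bash
python3 -c "
from h import *
plan([.44,-.304,.16],8);plan([.44,-.304,.16],-60.5)"
```

```text
t 6.8833 pos [ 0.4919 -0.1598  0.1595] yaw_y 43.5 F [-0.7 -0.2 -0.4] open 0.0358
xyz [-0.1377, -0.2739, -0.0008] ang [-0.0018, -0.0014, 0.3098] rows 5.0
t 6.8833 pos [ 0.4919 -0.1598  0.1595] yaw_y 43.5 F [-0.7 -0.2 -0.4] open 0.0358
xyz [-0.1377, -0.2739, -0.0008] ang [-0.0026, -0.0002, 0.9076] rows 14.5
```

Request:
move_arm(
  hand=[36,36,36,36,36],
  xyz=[
    [-0.03,-0.06,0],
    [-0.06,-0.12,0],
    [-0.09,-0.18,0],
    [-0.12,-0.235,0],
    [-0.1377,-0.274,0],
  ],
  angular=[
    [0,0,0.06],
    [0,0,0.12],
    [0,0,0.18],
    [0,0,0.24],
    [0,0,0.3],
  ],
)

```text
time_s: 7.3
tool_pos: [0.4401, -0.3065, 0.1597]
orientation: [[-0.154, 0.988, -0.004], [0.988, 0.154, -0.001], [0.0, -0.004, -1.0]]
wrist_force: [-0.9, -0.2, -0.5]
opening: 0.036
```

Request:
move_arm(
  hand=[36,36,36,36,36],
  xyz=[
    [0,0,0],
    [0,0,0],
    [0,0,0],
    [0,0,0],
    [0,0,0],
  ],
  angular=[
    [0,0,0.06],
    [0,0,0.12],
    [0,0,0.18],
    [0,0,0.24],
    [0,0,0.3],
  ],
)

```text
time_s: 7.72
tool_pos: [0.4417, -0.3027, 0.1594]
orientation: [[0.427, 0.904, -0.004], [0.904, -0.427, 0.002], [-0.0, -0.005, -1.0]]
wrist_force: [0.8, 0.1, 0.0]
opening: 0.0361
```

Request:
move_arm(
  hand=[36,36,36,36,36],
  xyz=[
    [0,0,0],
    [0,0,0],
    [0,0,0],
    [0,0,0],
    [0,0,0],
  ],
  angular=[
    [0,0,0.06],
    [0,0,0.12],
    [0,0,0.18],
    [0,0,0.24],
    [0,0,0.3],
  ],
)

```text
time_s: 8.13
tool_pos: [0.4418, -0.3026, 0.1595]
orientation: [[0.863, 0.505, -0.004], [0.505, -0.863, 0.002], [-0.003, -0.003, -1.0]]
wrist_force: [0.1, 0.5, 0.6]
opening: 0.0357
```

```bash
python3 -c "
from h import *
for n in('top','scene'):
  d=get_image(n);cv2.imwrite('pics/%s10.png'%n,d['image'])
crop(d['image'],110,110,90,100,6,'pics/s10.png')
plan([.44,-.304,.085],-60.5)
print(get_state()['joint_positions'].round(2))"
```

```text
t 8.2333 pos [ 0.442  -0.3025  0.1594] yaw_y -59.3 F [ 0.  -0.5 -0.6] open 0.0363
xyz [-0.0044, 0.0011, 0.1488] ang [-0.0017, 0.0017, 0.0105] rows 1.8
[ 0.12  0.64  0.7   1.87 -0.54  0.83  0.06]
```

View pics/s10.png

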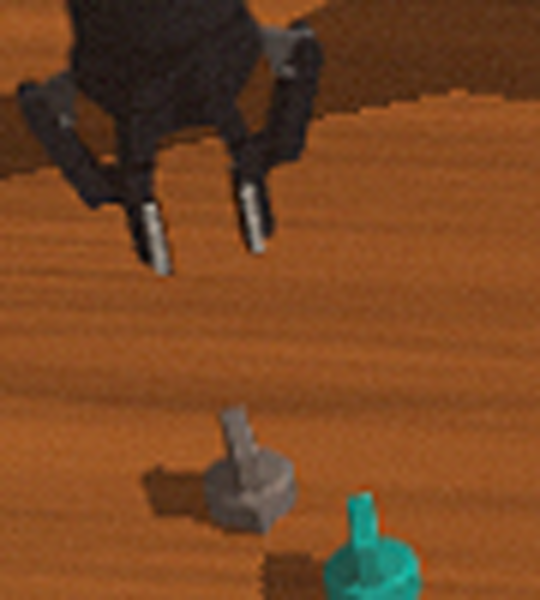

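View pics/top10.png

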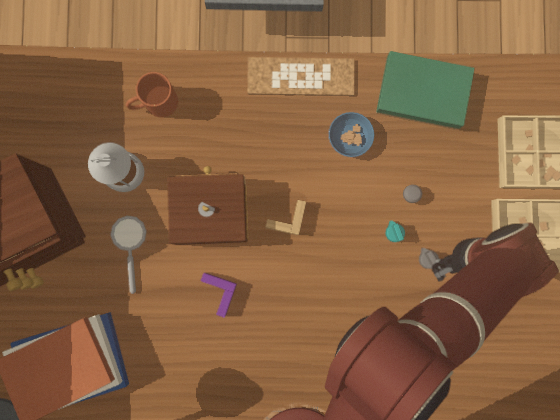

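The jaws are above and behind the grey knob and parallel to its bar. I'll descend.

Request:
move_arm(
  hand=[36,36,36,36,36],
  xyz=[
    [-0.002,0.001,0.05],
    [-0.004,0.001,0.1],
    [-0.004,0.001,0.149],
    [-0.004,0.001,0.149],
    [-0.004,0.001,0.149],
  ],
  angular=[
    [0,0,0.005],
    [0,0,0.0105],
    [0,0,0.0105],
    [0,0,0.0105],
    [0,0,0.0105],
  ],
)

```text
time_s: 8.65
tool_pos: [0.4402, -0.3042, 0.0856]
orientation: [[0.87, 0.493, -0.004], [0.493, -0.87, 0.002], [-0.002, -0.004, -1.0]]
wrist_force: [-0.0, -0.0, -0.1]
opening: 0.0359
```

```bash
python3 -c "
from h import *
d=get_image('scene')
crop(d['image'],110,110,90,100,6,'pics/s11.png')
d=get_image('top')
crop(d['image'],390,220,80,70,8,'pics/t11.png')
plan([.44,-.304,.04],-60.5)
print(get_state()['joint_positions'].round(2))"
```

```text
t 8.75 pos [ 0.4416 -0.3056  0.0877] yaw_y -60.5 F [-0.3 -0.2  0.6] open 0.0361
xyz [-0.0013, -0.0045, 0.0955] ang [0.0007, 0.0, 0.0003] rows 1.1
[ 0.19  0.74  0.6   1.93 -0.65  0.68  0.14]
```

View pics/s11.png

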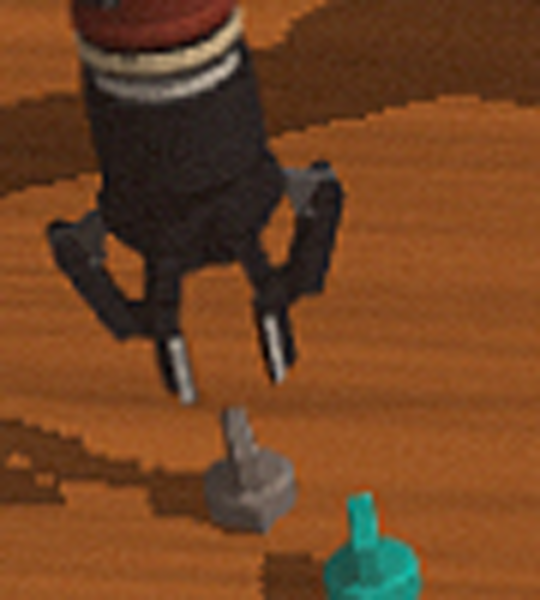

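View pics/t11.png

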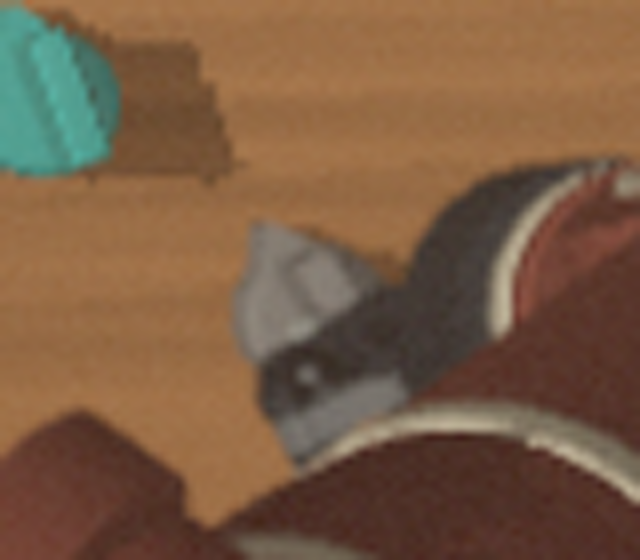

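Request:
move_arm(
  hand=[36,36,36,36,36],
  xyz=[
    [0,0,0.03],
    [0,0,0.06],
    [0,0,0.085],
    [0,0,0.09],
    [0,0,0.09],
  ],
  angular=[
    [0,0,0],
    [0,0,0],
    [0,0,0],
    [0,0,0],
    [0,0,0],
  ],
)

```text
time_s: 9.17
tool_pos: [0.4417, -0.3052, 0.0426]
orientation: [[0.87, 0.493, 0.001], [0.493, -0.87, -0.0], [0.0, 0.001, -1.0]]
wrist_force: [1.1, -0.7, 1.1]
opening: 0.0362
```

```bash
python3 -c "
from h import *
d=get_image('scene')
crop(d['image'],110,130,90,90,6,'pics/s12.png')
plan([.44,-.304,.04],-60.5)"
```

```text
t 9.2167 pos [ 0.4419 -0.3055  0.043 ] yaw_y -60.5 F [ 0.3 -0.6  1. ] open 0.0357
xyz [-0.0018, -0.0045, 0.0061] ang [0.0009, -0.0003, 0.0001] rows 0.1
```

View pics/s12.png

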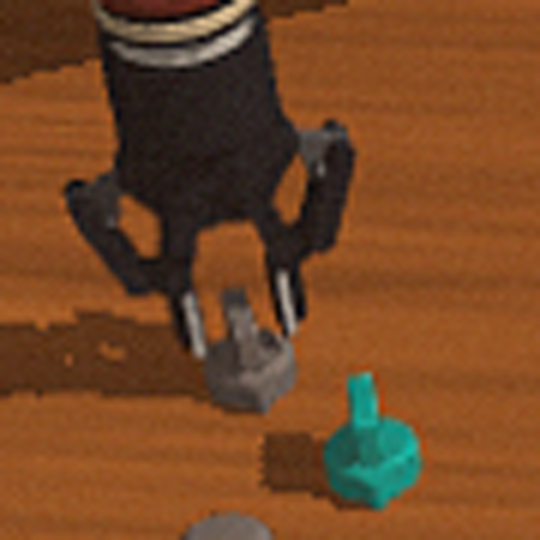

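Request:
move_arm(
  hand=[36,36,5,5,5],
  xyz=[
    [-0.001,-0.002,0.004],
    [-0.001,-0.002,0.004],
    [-0.001,-0.002,0.004],
    [-0.001,-0.002,0.004],
    [-0.001,-0.002,0.004],
  ],
  angular=[
    [0,0,0],
    [0,0,0],
    [0,0,0],
    [0,0,0],
    [0,0,0],
  ],
  force=60,
)

```text
time_s: 9.63
tool_pos: [0.4409, -0.3046, 0.0406]
orientation: [[0.87, 0.492, 0.001], [0.492, -0.87, -0.001], [0.001, 0.001, -1.0]]
wrist_force: [-0.3, 0.7, 3.3]
opening: 0.0107
```

Request:
move_arm(
  hand=[5,5,5],
  xyz=[
    [0,0,0],
    [0,0,0],
    [0,0,0],
  ],
  angular=[
    [0,0,0],
    [0,0,0],
    [0,0,0],
  ],
)

```text
time_s: 9.88
tool_pos: [0.4409, -0.3046, 0.0406]
orientation: [[0.87, 0.492, 0.001], [0.492, -0.87, -0.001], [0.001, 0.001, -1.0]]
wrist_force: [-0.1, 0.1, 3.6]
opening: 0.0108
```

```bash
python3 -c "
from h import *
plan([.44,-.304,.16],-60.5)"
```

```text
t 9.8833 pos [ 0.4409 -0.3046  0.0406] yaw_y -60.5 F [-0.1  0.1  3.6] open 0.0108
xyz [-0.0008, -0.0017, -0.2388] ang [0.0005, -0.0003, -0.0001] rows 2.9
```

The knob is gripped: the opening is 10.8 mm on the 12 mm bar. I'll lift and check how it sits in the jaws.

Request:
move_arm(
  hand=[5,5,5,5,5],
  xyz=[
    [0,0,-0.04],
    [0,0,-0.1],
    [0,0,-0.17],
    [0,0,-0.25],
    [0,0,-0.32],
  ],
  angular=[
    [0,0,0],
    [0,0,0],
    [0,0,0],
    [0,0,0],
    [0,0,0],
  ],
)

```text
time_s: 10.3
tool_pos: [0.44, -0.3041, 0.2015]
orientation: [[0.871, 0.492, -0.001], [0.492, -0.871, 0.0], [-0.001, -0.001, -1.0]]
wrist_force: [0.9, 0.1, -0.5]
opening: 0.0107
```

```bash
python3 -c "
from h import *
plan([.547,.2137,.2],-116.5)"
```

```text
t 10.3 pos [ 0.44   -0.3041  0.2015] yaw_y -60.5 F [ 0.9  0.1 -0.5] open 0.0107
xyz [0.6956, -0.7964, 0.0028] ang [-0.0, 0.0005, 0.4884] rows 12.7
```

Request:
move_arm(
  hand=[5,5,5,5,5],
  xyz=[
    [0.03,-0.034,0],
    [0.08,-0.092,0],
    [0.13,-0.149,0],
    [0.18,-0.206,0],
    [0.23,-0.263,0],
  ],
  angular=[
    [0,0,0.02],
    [0,0,0.06],
    [0,0,0.1],
    [0,0,0.14],
    [0,0,0.18],
  ],
)

```text
time_s: 10.72
tool_pos: [0.4756, -0.1313, 0.1997]
orientation: [[0.989, 0.149, -0.001], [0.149, -0.989, 0.001], [-0.001, -0.001, -1.0]]
wrist_force: [0.7, 0.4, -0.8]
opening: 0.0105
```

```bash
python3 -c "
from h import *
plan([.547,.2137,.2],-116.5);print(get_state()['joint_positions'].round(2))"
```

```text
t 10.7167 pos [ 0.4756 -0.1313  0.1997] yaw_y -81.4 F [ 0.7  0.4 -0.8] open 0.0105
xyz [0.2443, -0.6609, -0.0003] ang [-0.0002, 0.0004, 0.3063] rows 8.4
[-0.36  0.58  0.9   1.95 -0.58  0.9  -0.58]
```

Request:
move_arm(
  hand=[5,5,5,5,5],
  xyz=[
    [0.026,-0.07,0],
    [0.052,-0.14,0],
    [0.078,-0.21,0],
    [0.104,-0.28,0],
    [0.13,-0.35,0],
  ],
  angular=[
    [0,0,0.04],
    [0,0,0.08],
    [0,0,0.12],
    [0,0,0.16],
    [0,0,0.2],
  ],
)

```text
time_s: 11.13
tool_pos: [0.5128, 0.052, 0.1996]
orientation: [[0.969, -0.246, -0.001], [-0.246, -0.969, 0.0], [-0.001, 0.0, -1.0]]
wrist_force: [1.3, -0.9, -1.0]
opening: 0.0107
```

```bash
python3 -c "
from h import *
plan([.547,.2137,.2],-116.5);print(get_state()['joint_positions'].round(2))"
```

```text
t 11.1333 pos [0.5128 0.052  0.1996] yaw_y -104.3 F [ 1.3 -0.9 -1. ] open 0.0107
xyz [-0.0134, -0.3304, -0.0009] ang [0.0001, 0.0005, 0.1068] rows 4.0
[-0.77  0.67  1.04  1.89 -0.69  1.   -1.24]
```

Request:
move_arm(
  hand=[5,5,5,5,5],
  xyz=[
    [-0.003,-0.07,0],
    [-0.006,-0.14,0],
    [-0.009,-0.21,0],
    [-0.011,-0.28,0],
    [-0.0135,-0.33,0],
  ],
  angular=[
    [0,0,0.03],
    [0,0,0.06],
    [0,0,0.09],
    [0,0,0.107],
    [0,0,0.107],
  ],
)

```text
time_s: 11.55
tool_pos: [0.5463, 0.216, 0.1985]
orientation: [[0.898, -0.44, -0.002], [-0.44, -0.898, 0.001], [-0.002, 0.0, -1.0]]
wrist_force: [0.5, 0.2, -1.0]
opening: 0.0104
```

Request:
move_arm(
  hand=[5,5,5,5,5],
  xyz=[
    [0,0,0],
    [0,0,0],
    [0,0,0],
    [0,0,0],
    [0,0,0],
  ],
  angular=[
    [0,0,0],
    [0,0,0],
    [0,0,0],
    [0,0,0],
    [0,0,0],
  ],
)

```text
time_s: 11.97
tool_pos: [0.5466, 0.2096, 0.2002]
orientation: [[0.895, -0.446, -0.0], [-0.446, -0.895, -0.0], [0.0, 0.0, -1.0]]
wrist_force: [-0.1, -1.0, -1.2]
opening: 0.0106
```

```bash
python3 -c "
from h import *
plan([.547,.2137,.17],-116.5);print(get_state()['joint_positions'].round(2))
for n in('top','scene'):
  d=get_image(n);cv2.imwrite('pics/%s13.png'%n,d['image'])
crop(d['image'],285,115,80,100,6,'pics/s13.png')
plan([.547,.2137,.17],-116.5)
"
```

```text
t 11.9667 pos [0.5466 0.2096 0.2002] yaw_y -116.5 F [-0.1 -1.  -1.2] open 0.0106
xyz [-0.0029, -0.0077, 0.0605] ang [0.0001, -0.0, -0.0001] rows 0.7
[-1.    0.8   1.09  1.7  -0.78  1.14 -1.71]
t 12.0667 pos [0.5467 0.2102 0.2002] yaw_y -116.4 F [0.2 0.3 0.2] open 0.0106
xyz [-0.0026, -0.0065, 0.0605] ang [-0.0001, 0.0, 0.0004] rows 0.7
```

View pics/s13.png

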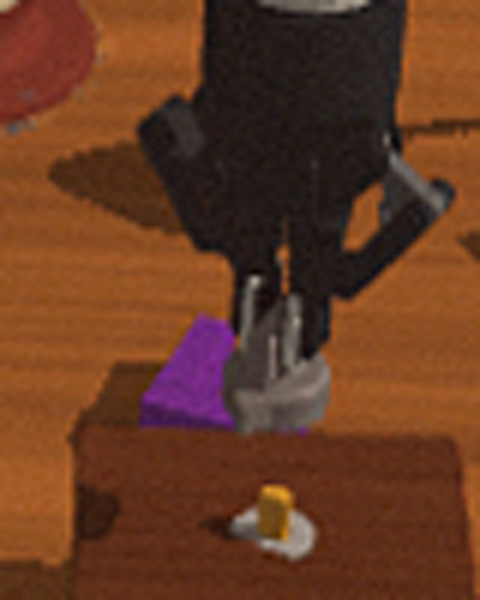

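View pics/top13.png

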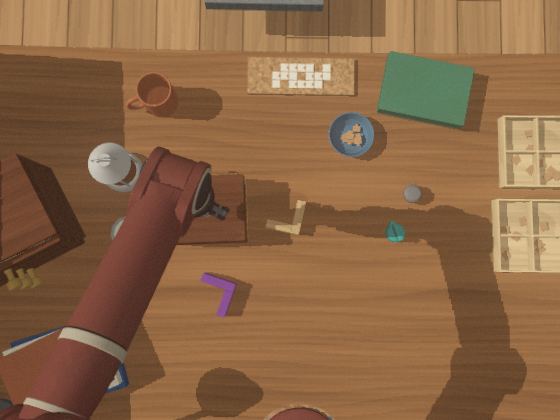

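The knob sits upright above the spindle with its pointer towards the flat side. I'll compare measured edges with their predicted positions to refine the offset.

Run:
```python
from h import *
d=get_image('scene');im=d['image']
s=get_state();p=np.array(s['tool_pos']);print(p)
crop(im,315,160,36,56,14,'pics/s14.png')
psi=np.deg2rad(-26.5)
z0=p[2]-.0406
t=np.linspace(0,2*np.pi,73)
for z in(z0,z0+.018):
    q=proj(d,np.c_[p[0]+.022*np.cos(t),p[1]+.022*np.sin(t),0*t+z]);q=(q-[315,160]+.5)*14
    print("circ z",round(z,3),"L",q[q[:,0].argmin()].round(0),"R",q[q[:,0].argmax()].round(0),"bot",q[q[:,1].argmax()].round(0),"top",q[q[:,1].argmin()].round(0))
n=[[p[0]+.031*np.cos(psi),p[1]+.031*np.sin(psi),z] for z in(z0,z0+.018)]
print("nose",((proj(d,n)-[315,160]+.5)*14).round(0))
for x,y in((.547,.2137),):
  for z in(.112,.1105,.09):
    q=proj(d,np.c_[x+.007*np.cos(t),y+.007*np.sin(t),0*t+z]);q=(q-[315,160]+.5)*14
    print("sp z",z,q.min(0).round(0),q.max(0).round(0))
  q=proj(d,np.c_[x+.018*np.cos(t),y+.018*np.sin(t),0*t+.09]);q=(q-[315,160]+.5)*14
  print("washer",q.min(0).round(0),q.max(0).round(0))
```

```text
[0.54673102 0.21047405 0.20021553]
circ z 0.16 L [102. 301.] R [352. 316.] bot [235. 384.] top [219. 235.]
circ z 0.178 L [108. 218.] R [360. 233.] bot [242. 301.] top [226. 153.]
nose [[143. 399.]
 [149. 315.]]
sp z 0.112 [189. 499.] [267. 547.]
sp z 0.1105 [189. 505.] [266. 553.]
sp z 0.09 [182. 593.] [259. 641.]
washer [122. 555.] [319. 680.]
```

View pics/s14.png

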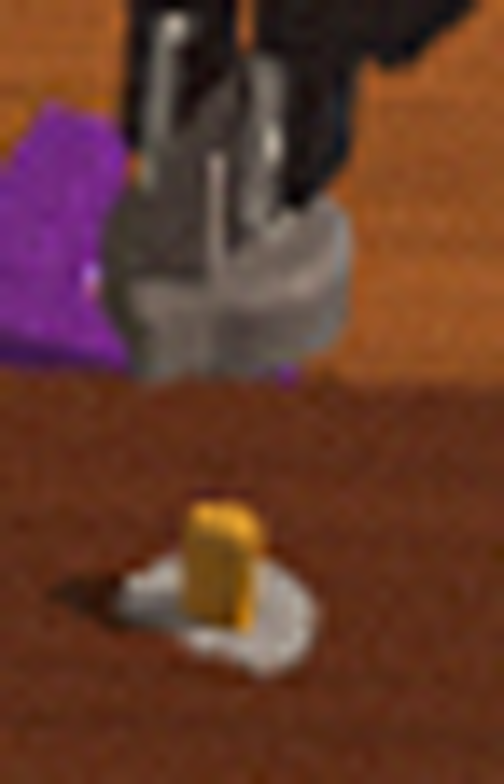

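```bash
cat > k.py <<'E'
from h import *
def go(zoff=.0406,show=True):
    d=get_image('scene');im=d['image'];s=get_state();p=np.array(s['tool_pos']);R=np.array(s['orientation'])
    print("tcp",p.round(4),"F",np.round(s["wrist_force"],1))
    sat=cv2.cvtColor(im,cv2.COLOR_BGR2HSV)[:,:,1].astype(float)
    yaw=np.arctan2(R[1,1],R[0,1])+np.pi/2
    t=np.linspace(0,2*np.pi,361);z0=p[2]-zoff
    def poly(dx,dy,dz):
        pts=[]
        for z in(z0+dz,z0+dz+.018):
            pts.append(np.c_[p[0]+dx+.022*np.cos(t),p[1]+dy+.022*np.sin(t),0*t+z])
            pts.append([[p[0]+dx+.031*np.cos(yaw),p[1]+dy+.031*np.sin(yaw),z]])
        return cv2.convexHull(proj(d,np.vstack(pts)).astype(np.float32)).reshape(-1,2)
    h=poly(0,0,0)
    x0,x1=int(h[:,0].min())+2,int(h[:,0].max())-1
    def low(P,x):
        ys=[]
        for a,b in zip(P,np.roll(P,-1,0)):
            if (a[0]-x)*(b[0]-x)<=0 and a[0]!=b[0]: ys.append(a[1]+(x-a[0])/(b[0]-a[0])*(b[1]-a[1]))
        return max(ys)
    for x in range(x0,x1):
        pr=low(h,x);c=sat[int(pr)-7:int(pr)+6,x]
        i=np.where((c[:-1]<95)&(c[1:]>=95))[0]
        m=(int(pr)-7+i[-1]+(95-c[i[-1]])/(c[i[-1]+1]-c[i[-1]])) if len(i) else np.nan
        print(x,"pred",round(pr-.5,2),"meas",round(m,2),"diff",round(m-pr+.5,2),"|",c.astype(int))
    for nm,a in(("dx1mm",(.001,0,0)),("dy1mm",(0,.001,0)),("dz1mm",(0,0,.001))):
        g=poly(*a);print(nm,[round(low(g,x)-low(h,x),2) for x in range(x0,x1,3)])
    for yy in(int(h[:,1].max())-9,int(h[:,1].max())-7):
        print(yy,"row x pred",sorted([h[:,0].min(),h[:,0].max()]),sat[yy,x0-8:x1+8].astype(int),"from",x0-8)
go()
E
python3 k.py
```

```text
tcp [0.5467 0.2108 0.2002] F [-0.1 -0.2 -0.5]
323 pred 183.7 meas 182.85 diff -0.85 | [ 78  78  91  91  82  78  98 171 193 152 195 196 180]
324 pred 185.74 meas 186.09 diff 0.35 | [ 57  70  68  85  85  58  91  89 159 202 200 192 189]
325 pred 187.48 meas 186.6 diff -0.88 | [ 55  53  52  60  62  63  35 135 187 185 199 199 180]
326 pred 187.34 meas 186.62 diff -0.72 | [ 52  53  57  50  62  60  41 128 185 199 195 186 174]
327 pred 187.21 meas 186.34 diff -0.86 | [ 58  55  53  54  61  57  65 152 191 181 196 196 179]
328 pred 187.07 meas 186.18 diff -0.89 | [ 59  51  63  54  63  54  77 175 196 195 186 191 183]
329 pred 186.94 meas 186.23 diff -0.7 | [ 59  56  56  62  61  51  72 170 207 185 189 195 172]
330 pred 186.8 meas 186.23 diff -0.57 | [ 55  61  52  50  59  47  74 167 193 184 182 185 190]
331 pred 186.66 meas 186.23 diff -0.44 | [ 53  56  59  54  60  53  78 153 213 189 188 191 186]
332 pred 186.53 meas 186.09 diff -0.44 | [ 43  49  50  62  63  50  88 166 197 183 191 186 193]
333 pred 186.39 meas 186.39 diff -0.0 | [ 51  47  53  61  68  56  39  69 136 196 179 177 193]
334 pred 186.25
[... 507 characters left out ...]
32(0.25), np.float32(0.25), np.float32(0.25), np.float32(0.24)]
dy1mm [np.float32(-0.81), np.float32(0.08), np.float32(0.08), np.float32(0.08), np.float32(0.13), np.float32(0.31)]
dz1mm [np.float32(-0.37), np.float32(-0.32), np.float32(-0.32), np.float32(-0.32), np.float32(-0.32), np.float32(-0.31)]
178 row x pred [np.float32(321.9097), np.float32(340.3349)] [178 171 176 177 176 172 188 118  78  69  70  64  55  63  52  60  50  54
  55  60  66  53  55  47  27 159 196 196 197 190 200 197] from 315
180 row x pred [np.float32(321.9097), np.float32(340.3349)] [174 179 177 170 185 175 119  73  91  70  55  52  58  59  59  55  53  43
  47  48  52  50  49  45  24 188 199 190 192 190 190 193] from 315
```

Run:
```python
from h import *
d=get_image('top');im=d['image']
s=get_state();p=np.array(s['tool_pos']);print(p)
crop(im,190,185,50,50,12,'pics/t14.png')
psi=np.deg2rad(-26.5)
print("nose top",(proj(d,[p[0]+.031*np.cos(psi),p[1]+.031*np.sin(psi),p[2]-.0226])-[190,185]+.5)*12)
t=np.linspace(0,2*np.pi,25)
print(((proj(d,np.c_[p[0]+.022*np.cos(t),p[1]+.022*np.sin(t),0*t+p[2]-.0226])-[190,185]+.5)*12).round(0)[14:].tolist())
```

```text
[0.54671545 0.21093422 0.20012891]
nose top [[237.69431436  77.61111743]]
[[215.0, 349.0], [242.0, 329.0], [263.0, 303.0], [277.0, 272.0], [282.0, 239.0], [278.0, 206.0], [266.0, 175.0], [246.0, 148.0], [220.0, 128.0], [189.0, 115.0], [156.0, 110.0]]
```

View pics/t14.png

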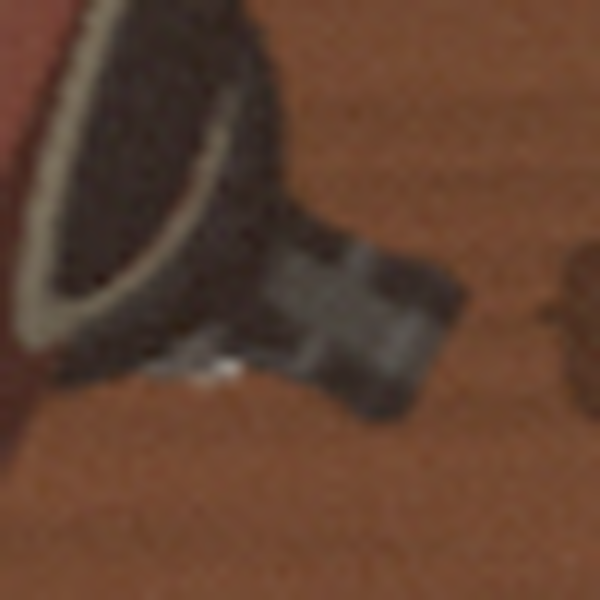

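Request:
move_arm(
  hand=[5,5,5,5,5],
  xyz=[
    [0,-0.003,0.025],
    [-0.001,-0.007,0.05],
    [-0.001,-0.007,0.07],
    [-0.001,-0.007,0.076],
    [-0.001,-0.007,0.076],
  ],
  angular=[
    [0,0,0],
    [0,0,0],
    [0,0,0],
    [0,0,0],
    [0,0,0],
  ],
)

```text
time_s: 12.63
tool_pos: [0.5467, 0.2149, 0.16]
orientation: [[0.896, -0.443, -0.003], [-0.443, -0.896, -0.001], [-0.003, 0.003, -1.0]]
wrist_force: [0.6, -0.2, 0.3]
opening: 0.0108
```

Request:
move_arm(
  hand=[5,5,5,5,5],
  xyz=[
    [0,0,0],
    [0,0,0],
    [0,0,0],
    [0,0,0],
    [0,0,0],
  ],
  angular=[
    [0,0,0],
    [0,0,0],
    [0,0,0],
    [0,0,0],
    [0,0,0],
  ],
)

```text
time_s: 13.05
tool_pos: [0.548, 0.2148, 0.1624]
orientation: [[0.896, -0.443, 0.001], [-0.443, -0.896, 0.0], [0.001, -0.001, -1.0]]
wrist_force: [0.1, 0.4, -1.1]
opening: 0.0105
```

```bash
python3 - <<'E'
from h import *
plan([.547,.2137,.15],-116.5)
d=get_image('scene');im=d['image'];crop(im,310,165,42,55,11,'pics/s15.png')
E
python3 k.py
```

```text
t 13.05 pos [0.548  0.2148 0.1624] yaw_y -116.3 F [ 0.1  0.4 -1.1] open 0.0105
xyz [-0.0009, 0.0028, 0.0248] ang [-0.0003, -0.0003, 0.0016] rows 0.3
tcp [0.5479 0.2148 0.1622] F [-0.4 -0.2  0.3]
324 pred 196.68 meas 195.48 diff -1.2 | [ 52  45  49  59  47  55 138 193 210 199 220  90  45]
325 pred 198.77 meas 198.23 diff -0.54 | [ 65  61  61  47  63  74  80 145 133  44  47  33  68]
326 pred 200.05 meas 204.34 diff 4.29 | [ 51  47  53  62  43  48  68  41  35  35  31  59 165]
327 pred 199.91 meas 204.64 diff 4.72 | [ 58  55  52  56  53  50  42  46  61  63  89  48 122]
328 pred 199.77 meas 198.96 diff -0.81 | [ 59  52  56  61  52  41  97 148 173 193 166  62  68]
329 pred 199.63 meas 198.48 diff -1.15 | [ 61  46  60  54  47  49 145 223 216 193 231 116  32]
330 pred 199.49 meas 198.61 diff -0.88 | [ 64  48  55  55  47  64  43 128 214 201 192 223 197]
331 pred 199.35 meas 198.56 diff -0.79 | [ 47  51  59  56  47  54  44 135 203 203 200 213 232]
332 pred 199.21 meas 198.61 diff -0.6 | [ 56  52  53  60  49  47  32 136 222 222 243 223 208]
333 pred 199.06 meas 198.41 diff -0.65 | [ 52  46  46 
[... 504 characters left out ...]
 224 187]
dx1mm [np.float32(0.28), np.float32(0.25), np.float32(0.25), np.float32(0.25), np.float32(0.25)]
dy1mm [np.float32(-0.81), np.float32(0.08), np.float32(0.08), np.float32(0.08), np.float32(0.15)]
dz1mm [np.float32(-0.36), np.float32(-0.31), np.float32(-0.31), np.float32(-0.31), np.float32(-0.31)]
191 row x pred [np.float32(322.71606), np.float32(340.8103)] [201 183 180 191 191 197 198  85  45  63  63  60  65  60  54  58  57  49
  51  55  49  55  53  42  61 171 202 181 196 193 170] from 316
193 row x pred [np.float32(322.71606), np.float32(340.8103)] [181 189 187 200 182 179 196  75  59  61  51  58  59  61  48  51  52  46
  49  49  51  49  49  44  95 181 213 185 185 191 181] from 316
```

View pics/s15.png

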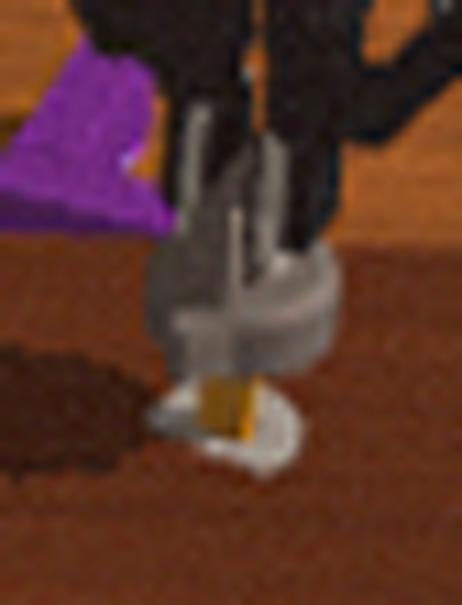

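The side edges put the knob within about 1 mm of the spindle in y, and x is within about 2 mm. I'll nudge it and descend gently while watching the force.

Request:
move_arm(
  hand=[5,5,5,5,5],
  xyz=[
    [0.001,0,0.006],
    [0.001,0,0.012],
    [0.001,0,0.018],
    [0.001,0,0.022],
    [0.001,0,0.024],
  ],
  angular=[
    [0,0,0],
    [0,0,0],
    [0,0,0],
    [0,0,0],
    [0,0,0],
  ],
)

```text
time_s: 13.57
tool_pos: [0.5482, 0.2145, 0.1495]
orientation: [[0.896, -0.443, -0.0], [-0.443, -0.896, -0.0], [-0.0, 0.001, -1.0]]
wrist_force: [-0.7, -0.4, -1.6]
opening: 0.0105
```

Request:
move_arm(
  hand=[5,5,5],
  xyz=[
    [0,0,0.002],
    [0,0,0.004],
    [0,0,0.004],
  ],
  angular=[
    [0,0,0],
    [0,0,0],
    [0,0,0],
  ],
)

```text
time_s: 13.82
tool_pos: [0.5482, 0.2146, 0.1478]
orientation: [[0.896, -0.443, -0.0], [-0.443, -0.896, -0.0], [-0.0, 0.0, -1.0]]
wrist_force: [0.2, 0.2, 0.1]
opening: 0.0103
```

```bash
python3 -c "
from h import *
plan([.5485,.2145,.14],-116.5);print(get_state()['wrist_torque'])"
```

```text
t 13.8167 pos [0.5482 0.2146 0.1478] yaw_y -116.3 F [0.2 0.2 0.1] open 0.0103
xyz [0.0006, -0.0002, 0.0156] ang [0.0001, 0.0, 0.0016] rows 0.2
[-0.03407297 -0.01030206 -0.07818765]
```

There is no force 5 mm past the tip, so the bore is going onto the spindle. I'll continue.

Request:
move_arm(
  hand=[5,5,5,5,5],
  xyz=[
    [0,0,0.004],
    [0,0,0.008],
    [0,0,0.012],
    [0,0,0.014],
    [0,0,0.014],
  ],
  angular=[
    [0,0,0],
    [0,0,0],
    [0,0,0],
    [0,0,0],
    [0,0,0],
  ],
)

```text
time_s: 14.23
tool_pos: [0.5482, 0.2145, 0.1407]
orientation: [[0.896, -0.443, -0.0], [-0.443, -0.896, -0.0], [-0.0, 0.0, -1.0]]
wrist_force: [0.2, -0.2, -0.7]
opening: 0.0109
```

```bash
python3 -c "
from h import *
plan([.5485,.2145,.14],-116.5);print(get_state()['wrist_torque'])
d=get_image('scene');im=d['image'];crop(im,300,165,62,65,9,'pics/s16.png')"
```

```text
t 14.2333 pos [0.5482 0.2145 0.1407] yaw_y -116.3 F [ 0.2 -0.2 -0.7] open 0.0109
xyz [0.0006, -0.0003, 0.0014] ang [0.0002, 0.0, 0.0015] rows 0.0
[-1.20800002e-02 -3.58625931e-02  5.32704296e-05]
```

View pics/s16.png

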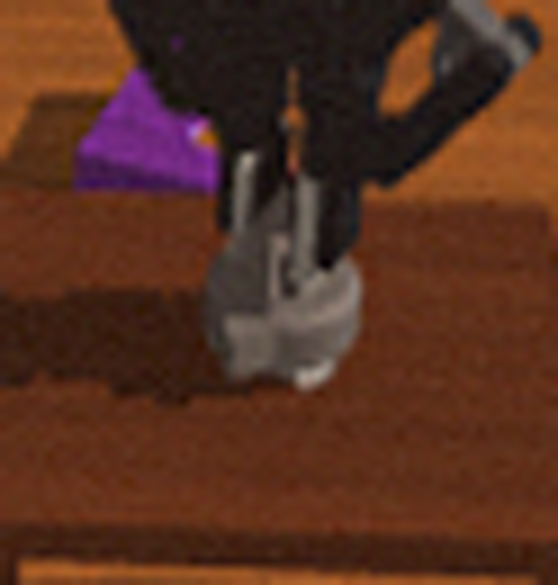

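It slid on freely, and the underside is about 2 mm from home. Next I'll press in small steps with a firmer grip.

Request:
move_arm(
  hand=[5,5,5,5,5],
  xyz=[
    [0,0,0],
    [0,0,0.003],
    [0,0,0.006],
    [0,0,0.008],
    [0,0,0.008],
  ],
  angular=[
    [0,0,0],
    [0,0,0],
    [0,0,0],
    [0,0,0],
    [0,0,0],
  ],
  force=80,
)

```text
time_s: 14.7
tool_pos: [0.5483, 0.2146, 0.1375]
orientation: [[0.896, -0.443, 0.0], [-0.443, -0.896, 0.001], [-0.0, -0.001, -1.0]]
wrist_force: [-1.5, -0.4, 5.4]
opening: 0.0101
```

Request:
move_arm(
  hand=[5,5,5,5,5],
  xyz=[
    [0,0,0.002],
    [0,0,0.004],
    [0,0,0.006],
    [0,0,0.006],
    [0,0,0.006],
  ],
  angular=[
    [0,0,0],
    [0,0,0],
    [0,0,0],
    [0,0,0],
    [0,0,0],
  ],
)

```text
time_s: 15.12
tool_pos: [0.5484, 0.2146, 0.1349]
orientation: [[0.896, -0.443, 0.0], [-0.443, -0.896, 0.001], [-0.0, -0.001, -1.0]]
wrist_force: [-2.1, 1.3, 6.5]
opening: 0.01
```

Request:
move_arm(
  hand=[5,5,5,5,5],
  xyz=[
    [0,0,0.002],
    [0,0,0.004],
    [0,0,0.006],
    [0,0,0.006],
    [0,0,0.006],
  ],
  angular=[
    [0,0,0],
    [0,0,0],
    [0,0,0],
    [0,0,0],
    [0,0,0],
  ],
)

```text
time_s: 15.53
tool_pos: [0.5484, 0.2146, 0.1326]
orientation: [[0.896, -0.443, 0.001], [-0.443, -0.896, 0.001], [-0.0, -0.001, -1.0]]
wrist_force: [-2.8, 0.2, 9.7]
opening: 0.01
```

Request:
move_arm(
  hand=[5,5,5,5],
  xyz=[
    [0,0,0.001],
    [0,0,0.002],
    [0,0,0.002],
    [0,0,0.002],
  ],
  angular=[
    [0,0,0],
    [0,0,0],
    [0,0,0],
    [0,0,0],
  ],
)

```text
time_s: 15.87
tool_pos: [0.5485, 0.2145, 0.1325]
orientation: [[0.896, -0.443, 0.001], [-0.443, -0.896, 0.002], [-0.0, -0.002, -1.0]]
wrist_force: [-4.2, -0.0, 13.2]
opening: 0.0102
```

The position has stopped at 0.1325, where 0.1326 is expected for fully down, while the force has passed the 10 N spring load. I'll add a small margin.

Request:
move_arm(
  hand=[5,5,5,5,5],
  xyz=[
    [0,0,0.001],
    [0,0,0.002],
    [0,0,0.002],
    [0,0,0.002],
    [0,0,0.002],
  ],
  angular=[
    [0,0,0],
    [0,0,0],
    [0,0,0],
    [0,0,0],
    [0,0,0],
  ],
)

```text
time_s: 16.28
tool_pos: [0.5485, 0.2145, 0.1324]
orientation: [[0.896, -0.443, 0.001], [-0.443, -0.896, 0.003], [-0.0, -0.003, -1.0]]
wrist_force: [-6.4, 1.6, 18.5]
opening: 0.0103
```

```bash
python3 -c "
from h import *
plan([.5485,.2145,.1325],-116.5);print(get_state()['wrist_torque'])
d=get_image('top');cv2.imwrite('pics/top17.png',d['image'])
d=get_image('scene');im=d['image'];cv2.imwrite('pics/scene17.png',im);crop(im,300,165,62,65,9,'pics/s17.png')
plan([.5485,.2145,.1325],-116.5)
a=cv2.imread('pics/top0.png')
for nm,(x,y,w,h) in dict(round=(400,180,28,28),turq=(384,218,24,28),dish=(325,110,55,52),purple=(195,265,50,60)).items():
  print(nm,cv2.absdiff(a[y:y+h,x:x+w],cv2.imread('pics/top17.png')[y:y+h,x:x+w]).mean().round(1))"
```

```text
t 16.2833 pos [0.5485 0.2145 0.1324] yaw_y -116.3 F [-6.4  1.6 18.5] open 0.0103
xyz [-0.0001, 0.0, -0.0003] ang [-0.0014, 0.0002, 0.0016] rows 0.0
[0.15794571 1.35115193 0.00183218]
t 16.3833 pos [0.5486 0.2145 0.1324] yaw_y -116.3 F [-6.  -0.  18.2] open 0.01
xyz [-0.0001, 0.0, -0.0003] ang [-0.0014, 0.0002, 0.0016] rows 0.0
round 9.2
turq 20.4
dish 7.1
purple 7.0
```

View pics/s17.png

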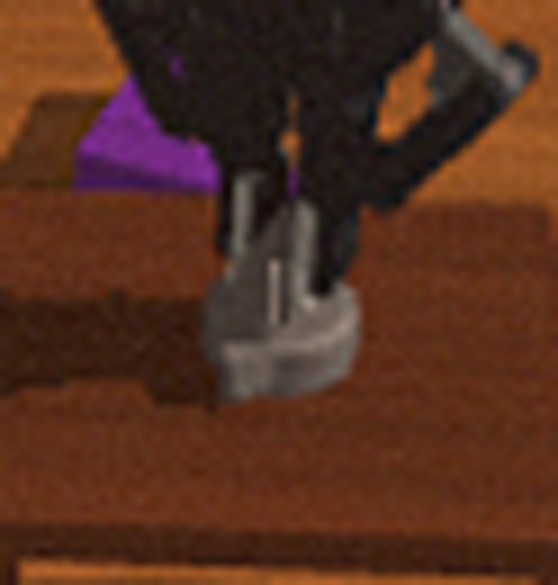

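View pics/scene17.png

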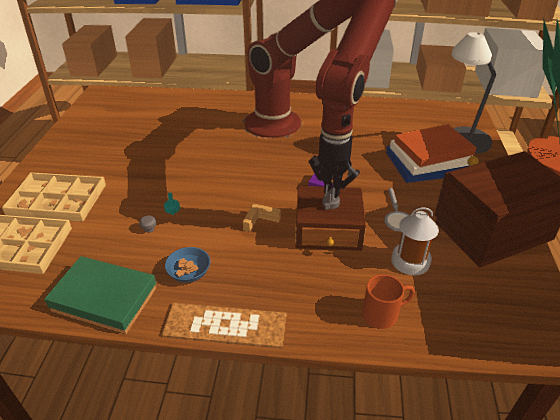

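View pics/top17.png

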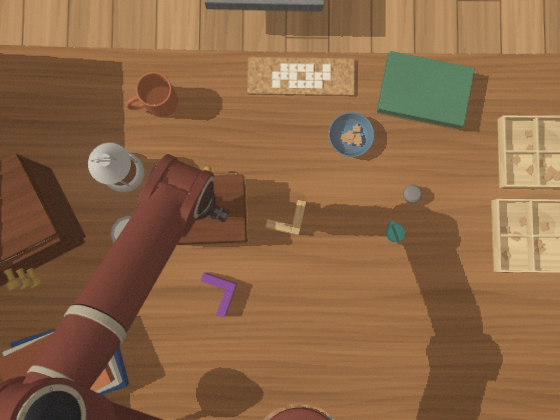

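The knob is home and pressed, the block stands on bare desk, and the bystanders look unmoved; the turquoise knob only lies in the arm's shadow. I'll hand it in.

```bash
python3 -c "
from bench import *
print(sign_off());s=get_state();print(s['time_s'],s['tool_pos'],s['wrist_force'])"
```

```text
the job is handed in; nothing more can be done
None
the job is handed in; nothing more can be done
```

I finished the job and handed it in at about 16.4 s, with the arm still holding the knob pressed down. The sign-off gives no verdict.

**Block:** I lifted the beech block off the cabinet and set it upright on bare desk near (0.55, 0.0). The final pictures from both cameras show it standing there.

**Knob:** I turned the grey pointer knob to about -26.3°; the spindle's flat measured about -26.5° in the pictures. It slid onto the spindle with no resistance until home.

**Press:** The latch spring took up load at about 5 N. The knob stopped with the tool at z = 0.1324 m, where 0.1326 m was expected for fully down. At the end I was pressing with about 18 N, above the spring's 10 N at its stop.

**Checks that disagreed or were limited:**
- **Sideways position:** The pictures put the knob's x position 2–3 mm off where the arm reported it. I moved the knob only about 1.5 mm to allow for this, and it still went on freely.
- **Sideways force:** About 6 N of sideways force remained at the wrist while pressing.
- **Bystanders:** The round knob, dish and purple look-alike matched their first pictures. The turquoise knob's picture changed more, which I put down to the arm's shadow over it. I checked the lantern only by eye; the arm partly hid the magnifier from above.

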